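# Probe the test posts of a pump electronics tray

### The arm

A 6-joint arm with a two-finger parallel gripper is mounted at the origin on the work surface. World frame = base frame: x ahead of the robot, y to its left, z up, the work surface at z = 0. Lengths are in m, angles in rad, forces in N, time in s.
With the tool pointing down it reaches from about 0.325 to 0.9 m from the base axis. Payload 6.1 kg.
Tool frame: the origin (TCP) lies at the very end of the fingers, on their centre line; the grasp point (between the pads) lies 19 mm behind it; z points along the fingers, y is the direction in which the jaws open and shut (so a half turn about z gives the same grasp; the last joint's range is limited). The gripper opens to 87 mm and grips with 3 to 60 N. Pads are 19 mm wide; open, the fingers measure 117 mm over their backs; the gripper's body (75 mm by 190 mm) begins 51 mm behind the grasp point.
Start: joints at [1.223, 0.22, 1.526, -0, 1.395, -0.126], TCP at [0.137, 0.61, 0.223] pointing down, gripper open.
Joint ranges: [-2.98, 2.98], [-0.91, 2.08], [0.09, 2.57], [-1.24, 4.39], [0.2, 2.65], [-2.68, 2.68]. Speed limits (rad/s): [2.57, 2.57, 3.01, 3.14, 3.14, 3.14].

### API

Orientations are given as a unit quaternion [w, x, y, z].
In Python, from workcell import state, read_camera, calibration, job_done gives the robot as it stands. The module is installed in compiled form; this text tells all that it offers.
- The arm moves only by the tool move_arm, never from a script. Its argument "motion" is a list of rows, each a list of 5 numbers: the shift along the world's x, y, z in units of 30 mm (1.0 is 30 mm), then the turn about the world's z in degrees, then the gripper command: -1 is shut, 1 is fully open, values between are in proportion. In form: [[tx, ty, tz, twist, fingers], ...]. A call has 1 to 8 rows; each row shifts and turns the pose as measured when the row begins; what a row does not reach is not made up. A row lasts 1/12 s, in which the tool goes at most 41.7 mm and 7.16 degrees, less where a joint would pass 70% of its speed; a pose out of reach is approached as far as the arm can. A call is refused whole if a number of a shift passes 1 or a number of a turn 7.16, either way. A call with a gripper value outside its range is refused whole. The fingers move at their own pace and stop on an object; "newtons" is the grip in N (left out, the last holds). Time passes only in rows, so rows that do not move let the fingers close. It gives the time, the measured TCP pose, the force and the opening at its end, in the units of the state.
- state(): the state, without advancing time (a new reading comes with each control period).
- read_camera(name): name is "side" or "top" or "wrist"; returns (picture, depth): 400x640x3 uint8, blue, green, red; 400x640 float32, m along the optical axis (not along the pixel's ray), 0 where there is no reading.
- calibration(name): a dict with "intrinsics" (3x3 intrinsics, pixels), "camera_from_world" (4x4, takes a point from world to camera coordinates). Camera axes: x right, y down, z forward; pixel columns grow to the right and rows downward; lengths in m; the calibration is good to about 2 mm. A picture is of the moment at which its call begins: read the wrist's pose just before it. calibration takes no time and is no camera call; for the wrist camera it gives the pose at the moment of the call.
- job_done(): hands the job in, once; it reports no verdict.
The state is a dict: "clock": time; "joint_pos": joint angles; "qvel": joint speeds; "effort": joint torques, N m; "ee_pos": TCP position; "eef_rot": TCP orientation; "wrist_force": force on the tool from outside, world axes, zero at the start; "wrist_torque": the same for the moment, N m; "finger_gap": finger opening in m.
Only numpy, scipy, OpenCV 4.12 (cv2) and the standard library are available. Lean on these libraries where they do the work, as an engineer would, in place of code of your own. Each camera call takes 0.05 s, during which the arm holds its last target. There are 200 camera calls.

### The job

Pick up the pen tester lying in its cradle, stand it point-down in the upright rest with its collar down on the rim, and let go of it; then take it again and, keeping it upright, press its sprung tip gently, with about 5 N and never over 10 N, on the centre of the top of each of the three brass test posts in the tray, from the shortest to the tallest, staying about a second on each. Touch nothing else in the tray with the tester, leave the glassware where it is, and finish with the tester standing point-down in the rest again, released.

Things in the scene. Friction and masses are not known exactly. Their poses are not given: they have to be found in the camera images.
- probe: Pen tester, 158 mm long, 100 to 180 g. Its x axis runs along it from tip to butt; origin on the axis, 110 mm from the tip. From the tip: steel tip 6 mm thick, 18 mm long; white cone from 8 to 20 mm diameter, ending at 62 mm; white collar of 32 mm diameter from 62 to 68 mm; grey round handle of 20 mm diameter, 90 mm long. It starts lying level in the cradle, axis 42 mm above the bench
- tip (a point): The very end of the tester's rounded steel tip, on its axis. The steel tip is a stiff spring plunger: it starts to give at 1 N, yields 1 mm per 5 N and bottoms at 3 mm (16 N); this point moves with it. A good touch is 3 to 8 N; over 10 N harms the board
- collar (a point): Point on the tester's axis in the front face of the collar, 62 mm from the tip; this face lies on the rim of the rest when the tester stands in it
- cradle: Fixed aluminium cradle, base 110 x 50 x 6 mm. Two V saddles, 6 mm thick along x, 23 mm wide, no higher than the tester's axis, at x = -37 (just behind the collar) and +39 mm; between them the handle is free for gripping, with 35 mm under its axis. Origin at the centre of its underside; the tester's origin starts above it, x axes alike; it lifts straight out
- rest: Fixed grey upright rest: base 90 x 90 x 8 mm, upright open tube of 38 mm outer and 24 mm inner diameter, rim 75 mm above the bench, inner floor 10 mm above it. The tester stands in it by its collar on the rim, tip 13 mm and butt 171 mm above the bench. Origin at the centre of its underside, z up
- rest_rim (a point): Centre of the mouth of the rest's tube, at the height of the rim
- tray: Fixed open electronics tray from an instrument, aluminium, 150 (x) x 210 (y) mm, walls 24 mm high, with a green board whose top is 16 mm above the bench. On its +x half stand capacitors, a finned heat sink and a transformer, up to 42 mm above the bench. Origin at the centre of its underside
- post_short: Short brass test post fixed upright on the board, on the -x half of the tray: 14 mm diameter, 12 mm high, flat top with a dark dot in the centre. Origin at the centre of its underside. The places of the three posts are exchanged from start to start; they stand about 60 mm apart in a row along the tray's y
- post_middle: Middle brass test post, as the short one but 26 mm high. Origin at the centre of its underside
- post_tall: Tall brass test post, as the short one but 40 mm high. Origin at the centre of its underside
- post_short_top (a point): Centre of the top of the short post
- post_middle_top (a point): Centre of the top of the middle post
- post_tall_top (a point): Centre of the top of the tall post
- bottle: Bystander: clear glass solvent bottle with a blue cap, 72 mm diameter, 160 mm high, loose. Origin at the centre of its underside
- flask: Bystander: glass conical flask, 72 mm diameter at the foot, 100 mm high, loose. Origin at the centre of its underside
- dish: Bystander: flat glass dish, 80 mm diameter, 14 mm high, loose. Origin at the centre of its underside
Not all that is in view belongs to the job. Leave any red look-alike of the probe alone.

How it is judged:
By the outcome, as a careful person would: the job done as asked, in the order asked, and still so for the second after the job is handed in, with the robot touching nothing.
It also fails if it takes over 72 s, if anything falls off the work surface, if the arm or the gripper's body presses on something with over 40 N, if the wrist force passes 120 N, or if a joint passes its speed limit or range.

## Working session

There is one attempt and no reset: what is moved stays moved. The work goes in short steps, Python scripts to look and compute and a tool call to move; the robot and the scene stay as the last step left them, time stands still between calls to the robot, and variables do not carry over. Pictures are saved under pics/ and viewed, about 8 in all and at most 12, crops included, and the job is handed in when it is done.

Besides the shell and the picture viewer there is one more tool, called after "Request:" as a command line: name --pt "numbers of a row" for each row, then --argument value for the rest. move_arm: Moves the arm, as the interface text tells. Its arguments: {"type":"object","properties":{"motion":{"type":"array"},"newtons":{"type":"number"}},"required":["motion"]}

```bash
mkdir -p pics; cat > h.py <<'E'
import numpy as np,cv2
from workcell import state,read_camera,calibration,job_done
def ray(c,u,v):
    K=c["intrinsics"];T=c["camera_from_world"];R=T[:3,:3];o=-R.T@T[:3,3]
    d=R.T@np.linalg.inv(K)@np.array([u,v,1.0]);return o,d
def onz(c,u,v,z):
    o,d=ray(c,u,v);return o+d*(z-o[2])/d[2]
def proj(c,p):
    q=c["camera_from_world"]@np.r_[p,1];w=c["intrinsics"]@q[:3];return w[:2]/w[2]
def cloud(c,dep):
    v,u=np.mgrid[:400,:640];K=np.array(c["intrinsics"]);T=np.array(c["camera_from_world"])
    p=np.stack([(u-K[0,2])/K[0,0]*dep,(v-K[1,2])/K[1,1]*dep,dep],-1)
    return (p-T[:3,3])@T[:3,:3]
E
python3 - <<'E'
from h import *
s=state();print({k:np.round(v,3) for k,v in s.items()})
for n in("top","side"):
    im,d=read_camera(n);c=calibration(n);np.savez(n+"0",im=im,d=d)
    cv2.imwrite(f"pics/{n}0.png",im);print(n,np.round(ray(c,320,200)[0],3),np.array(c["intrinsics"]).round(1).tolist(),np.round(onz(c,320,200,0),3))
E
```

```text
{'clock': np.float64(0.0), 'joint_pos': array([ 1.223,  0.221,  1.528, -0.   ,  1.395, -0.126]), 'qvel': array([-0.001,  0.002, -0.001, -0.001, -0.001,  0.001]), 'effort': array([-1.0000e-03, -4.9460e+01, -3.8738e+01,  7.0000e-02,  5.7000e-02,
       -0.0000e+00]), 'ee_pos': array([0.137, 0.609, 0.221]), 'eef_rot': array([-0.   ,  0.111,  0.994, -0.001]), 'wrist_force': array([ 0.259, -0.114,  0.626]), 'wrist_torque': array([ 0.065, -0.029, -0.027]), 'finger_gap': np.float64(0.087)}
top [0.483 0.059 0.926] [[365.7, 0.0, 318.6], [0.0, 365.7, 190.4], [0.0, 0.0, 1.0]] [0.546 0.027 0.   ]
side [ 0.289 -0.721  0.71 ] [[464.3, 0.0, 318.4], [0.0, 464.3, 198.3], [0.0, 0.0, 1.0]] [0.609 0.135 0.   ]
```

View pics/top0.png

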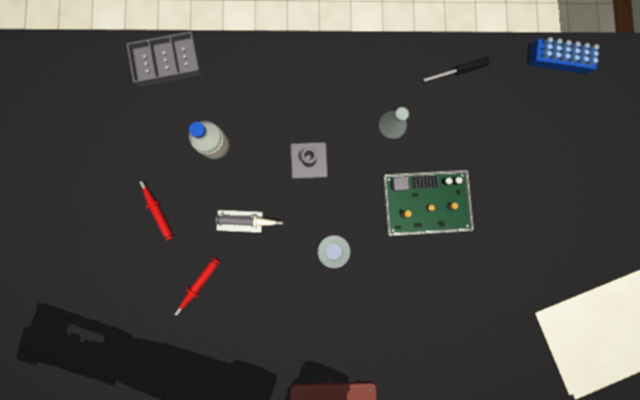

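View pics/side0.png

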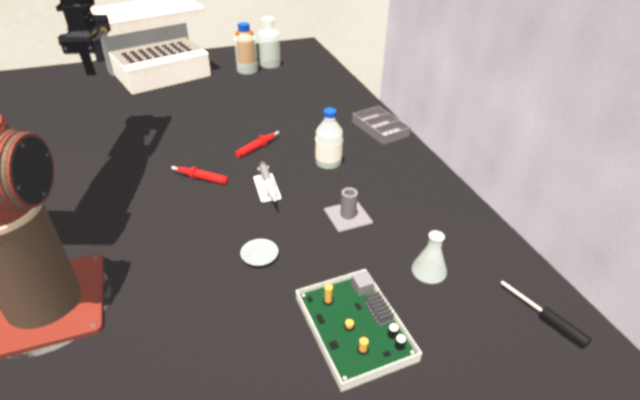

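The top view shows the tester in its cradle at about (248,221) with its tip at (283,222), the rest at (309,158), and the posts at (408,214), (432,208) and (455,206). In the side view the tall post is at (328,293), the short one at (349,324) and the middle one at (363,345). The red pens are decoys. Next I measure the positions.

```bash
python3 - <<'E'
from h import *
for n in("top","side"):
    z=np.load(n+"0.npz");im,d=z["im"],z["d"];c=calibration(n);P=cloud(c,d)
    hsv=cv2.cvtColor(im,cv2.COLOR_BGR2HSV)
    m=cv2.inRange(hsv,(10,140,120),(28,255,255))
    k,l,st,ce=cv2.connectedComponentsWithStats(m)
    for i in range(1,k):
        if st[i,4]>15:
            q=P[(l==i)&(d>0)]
            print(n,"brass",ce[i].round(1),st[i,4],"med",np.median(q,0).round(4),"zmax",np.percentile(q[:,2],95).round(4))
z=np.load("top0.npz");im,d=z["im"],z["d"];c=calibration("top");P=cloud(c,d)
def rep(name,u0,u1,v0,v1,zmin,zmax):
    p=P[v0:v1,u0:u1].reshape(-1,3);p=p[(p[:,2]>zmin)&(p[:,2]<zmax)]
    r=cv2.minAreaRect(p[:,:2].astype(np.float32)*1000);print(name,len(p),p.mean(0).round(4),np.array(r[0]).round(1),np.array(r[1]).round(1),round(r[2],1))
rep("rest rim",285,332,138,185,.06,.09)
rep("rest base",285,332,138,185,.004,.015)
rep("pen",210,290,205,240,.03,.07)
rep("cradle",210,290,205,240,.003,.012)
rep("bottle",185,235,115,165,.02,.2)
rep("flask",370,415,100,145,.02,.2)
rep("dish",315,355,230,272,.006,.03)
for u,v in((283,222),(218,221)):print(onz(c,u,v,.042).round(4))
cv2.imwrite("pics/crop0.png",cv2.resize(im[130:250,205:305],None,fx=6,fy=6,interpolation=cv2.INTER_CUBIC)[:600])
E
```

```text
top brass [454.2 205.5] 36 med [ 0.5271 -0.3005  0.0402] zmax 0.0432
top brass [430.9 207.2] 34 med [ 0.5246 -0.2473  0.0268] zmax 0.0287
top brass [407.2 213.5] 34 med [ 0.5084 -0.1793  0.0557] zmax 0.0578
side brass [327.9 295.6] 88 med [ 0.5062 -0.1889  0.0375] zmax 0.0523
side brass [348.7 325.7] 22 med [ 0.5204 -0.2557  0.0241] zmax 0.028
side brass [362.6 347.4] 55 med [ 0.5241 -0.3091  0.0304] zmax 0.0398
rest rim 143 [0.6474 0.0552 0.073 ] [647.6  55.2] [36.2 36.1] 45.5
rest base 995 [0.6461 0.0557 0.0079] [649.9  56.5] [99.  98.7] 8.3
pen 501 [0.4949 0.2099 0.0488] [493.9 197.9] [155.7  30.9] 87.6
cradle 522 [0.4954 0.2263 0.0058] [493.  204.6] [193.1  84.8] 89.3
bottle 1083 [0.679  0.282  0.1083] [686.1 290.2] [65.6 71.6] 44.3
flask 515 [ 0.7333 -0.1567  0.0594] [ 734.2 -158.8] [59.2 47. ] 57.0
dish 608 [ 0.4178 -0.0048  0.0108] [417.9  -4.7] [77.  75.8] 89.4
[0.4914 0.1179 0.042 ]
[0.4955 0.2728 0.042 ]
```

View pics/crop0.png

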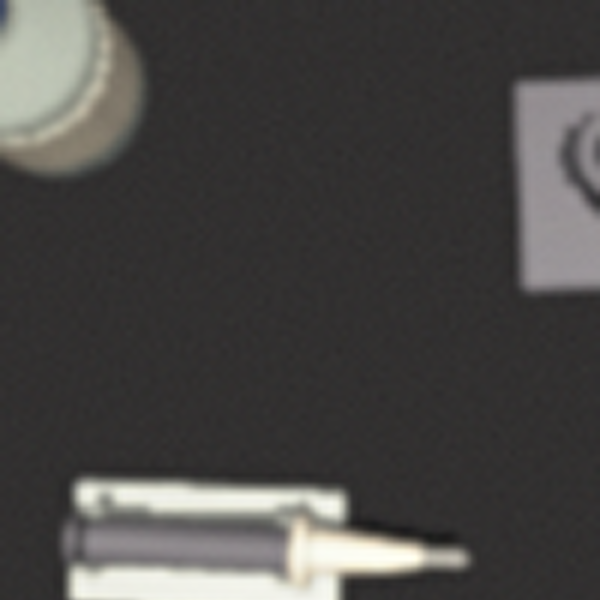

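Measurements are good enough to set out. The tool stays vertical, so the plan is to grip near the butt with a light grip and let the tester swing tip-down. I go above the handle first.

Request:
move_arm --pt "0.95 -0.95 -0.1 -7 1" --pt "0.95 -0.95 -0.1 -7 1" --pt "0.95 -0.95 -0.1 -7 1" --pt "0.95 -0.95 -0.1 -7 1" --pt "0.95 -0.95 -0.1 -7 1" --pt "0.95 -0.95 -0.1 -7 1" --pt "0.95 -0.95 -0.1 -7 1" --pt "0.95 -0.95 -0.1 -7 1" --newtons 3

```text
clock: 0.77
ee_pos: [0.363, 0.3755, 0.1929]
eef_rot: [-0.002, 0.571, 0.821, -0.001]
wrist_force: [1.0, 0.7, 0.3]
finger_gap: 0.0873
```

Request:
move_arm --pt "0.8 -0.8 -0.1 -7 1" --pt "0.8 -0.8 -0.1 -7 1" --pt "0.5 -0.5 -0.1 -7 1" --pt "0.2 -0.2 -0.1 0 1" --pt "0 0 0 0 1" --pt "0 0 0 0 1"

```text
clock: 1.27
ee_pos: [0.4379, 0.2954, 0.1777]
eef_rot: [-0.002, 0.717, 0.697, -0.003]
wrist_force: [-0.7, -0.5, 0.3]
finger_gap: 0.0872
```

Request:
move_arm --pt "0.7 -0.6 0 0 1" --pt "0.7 -0.6 0 0 1" --pt "0.4 -0.3 0 0 1" --pt "0.2 -0.1 0 0 1" --pt "0 0 0 0 1" --pt "0 0 0 0 1"

```text
clock: 1.77
ee_pos: [0.4936, 0.254, 0.1773]
eef_rot: [-0.005, 0.709, 0.705, -0.004]
wrist_force: [-0.5, 0.2, 0.5]
finger_gap: 0.0868
```

```bash
python3 - <<'E'
from h import *
s=state();print(s["ee_pos"].round(4),s["eef_rot"].round(4))
c=calibration("wrist");im,d=read_camera("wrist");np.savez("w1",im=im,d=d);cv2.imwrite("pics/w1.png",im)
P=cloud(c,d);print(np.round(ray(c,320,200)[0],3),np.array(c["intrinsics"]).round(0).tolist())
print("grasp pt px",proj(c,np.r_[s["ee_pos"][:2],.042]))
m=(d>0)&(P[...,2]>.04)&(P[...,2]<.08)&(P[...,0]>.45)&(P[...,0]<.54)&(P[...,1]>.08)&(P[...,1]<.3)
q=P[m];print(len(q))
for y in np.arange(.09,.3,.01):
    a=q[abs(q[:,1]-y)<.005]
    if len(a)>3: print(y.round(2),len(a),((a[:,0].min()+a[:,0].max())/2).round(4),np.ptp(a[:,0]).round(4),a[:,2].max().round(4))
print(q[:,1].min(),q[:,1].max())
E
```

```text
[0.4936 0.254  0.1773] [-0.0046  0.7087  0.7055 -0.0035]
[0.496 0.331 0.339] [[294.0, 0.0, 323.0], [0.0, 294.0, 199.0], [0.0, 0.0, 1.0]]
grasp pt px [325.07834565 190.41350624]
1929
0.12 18 0.4896 0.0047 0.0453
0.13 24 0.4896 0.0047 0.0461
0.17 72 0.4926 0.0169 0.0521
0.18 133 0.4928 0.0298 0.0583
0.19 251 0.4928 0.0299 0.0581
0.2 153 0.4939 0.0185 0.053
0.21 158 0.4944 0.0196 0.0532
0.22 165 0.4956 0.0193 0.0536
0.23 171 0.4956 0.0192 0.0533
0.24 170 0.4961 0.0202 0.0527
0.25 183 0.4966 0.0189 0.0527
0.26 186 0.4992 0.024 0.0533
0.27 199 0.4977 0.027 0.0529
0.28 46 0.4982 0.0172 0.0516
0.12006801265470693 0.2763366347152538
```

View pics/w1.png

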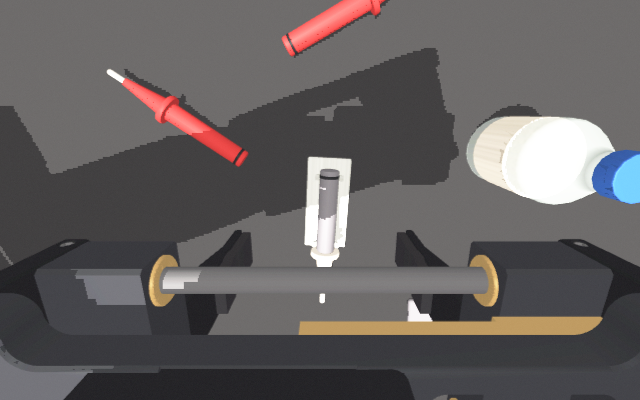

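The wrist view shows the tester centred between the fingers, butt at (330,173), collar at (325,252) and the decoys clear. I turn 3° to match the axis and go down.

Request:
move_arm --pt "0.1 -0.13 -0.8 -3 1" --pt "0 0 -1 0 1" --pt "0 0 -1 0 1" --pt "0 0 -1 0 1" --pt "0 0 -0.8 0 1" --pt "0 0 0 0 1" --pt "0 0 0 0 1"

```text
clock: 2.4
ee_pos: [0.4914, 0.2588, 0.0387]
eef_rot: [-0.004, 0.723, 0.691, 0.0]
wrist_force: [0.0, 0.9, 1.4]
finger_gap: 0.0868
```

Request:
move_arm --pt "0.16 -0.3 0 0 1" --pt "0 0 -0.3 0 1" --pt "0 0 -0.2 0 1" --pt "0 0 0 0 1" --pt "0 0 0 0 1"

```text
clock: 2.82
ee_pos: [0.4998, 0.2516, 0.0288]
eef_rot: [-0.003, 0.722, 0.692, 0.004]
wrist_force: [0.0, 0.4, -0.4]
finger_gap: 0.0871
```

Request:
move_arm --pt "-0.1 -0.03 -0.2 0 1" --pt "0 0 0 0 1" --pt "0 0 0 0 1"

```text
clock: 3.07
ee_pos: [0.498, 0.2509, 0.0239]
eef_rot: [-0.002, 0.722, 0.692, 0.006]
wrist_force: [0.3, 0.4, 0.4]
finger_gap: 0.0867
```

Request:
move_arm --pt "0 0 0 0 -1" --pt "0 0 0 0 -1" --pt "0 0 0 0 -1" --pt "0 0 0 0 -1" --pt "0 0 0 0 -1" --pt "0 0 0 0 -1" --pt "0 0 0 0 -1" --pt "0 0 0 0 -1" --newtons 6

```text
clock: 3.73
ee_pos: [0.4981, 0.2511, 0.0243]
eef_rot: [-0.002, 0.722, 0.692, 0.006]
wrist_force: [0.4, -0.2, 0.2]
finger_gap: 0.0417
```

Request:
move_arm --pt "0 0 0 0 -1" --pt "0 0 0 0 -1" --pt "0 0 0 0 -1" --pt "0 0 0 0 -1" --pt "0 0 0 0 -1" --pt "0 0 0 0 -1" --pt "0 0 0 0 -1" --pt "0 0 0 0 -1"

```text
clock: 4.4
ee_pos: [0.4971, 0.2511, 0.0242]
eef_rot: [-0.003, 0.722, 0.692, 0.005]
wrist_force: [-0.4, -0.3, 1.2]
finger_gap: 0.0197
```

The fingers stopped at 19.7 mm, on the handle. I lift with a firm grip so it stays level out of the saddles, and loosen it in the air.

Request:
move_arm --pt "0 0 0 0 -1" --pt "0 0 0 0 -1" --pt "0 0 0.3 0 -1" --pt "0 0 0.6 0 -1" --pt "0 0 1 0 -1" --pt "0 0 1 0 -1" --pt "0 0 1 0 -1" --pt "0 0 1 0 -1" --newtons 40

```text
clock: 5.07
ee_pos: [0.4896, 0.2479, 0.1687]
eef_rot: [-0.006, 0.722, 0.692, -0.003]
wrist_force: [0.2, -1.0, -2.0]
finger_gap: 0.019
```

Request:
move_arm --pt "0 0 1 0 -1" --pt "0 0 1 0 -1" --pt "0 0 0.5 0 -1" --pt "0 0 0 0 -1" --pt "0 0 0 0 -1"

```text
clock: 5.48
ee_pos: [0.4929, 0.2486, 0.2588]
eef_rot: [-0.002, 0.722, 0.692, 0.005]
wrist_force: [-0.0, 0.3, -2.1]
finger_gap: 0.0187
```

```bash
python3 - <<'E'
from h import *
s=state();print(s["ee_pos"].round(4),s["finger_gap"],s["wrist_force"],s["wrist_torque"])
a,_=read_camera("side");b,_=read_camera("wrist")
cv2.imwrite("pics/l1.png",np.vstack([cv2.resize(a[40:240,150:450],(600,400)),cv2.resize(b,(320,200))[:, :].repeat(1,0) if 0 else cv2.copyMakeBorder(cv2.resize(b,(320,200)),0,0,0,280,cv2.BORDER_CONSTANT)]))
E
```

```text
[0.4929 0.2486 0.2588] 0.018746947608352226 [-0.04553716  0.27290336 -2.14072136] [-0.01594616  0.06699    -0.02515372]
```

View pics/l1.png

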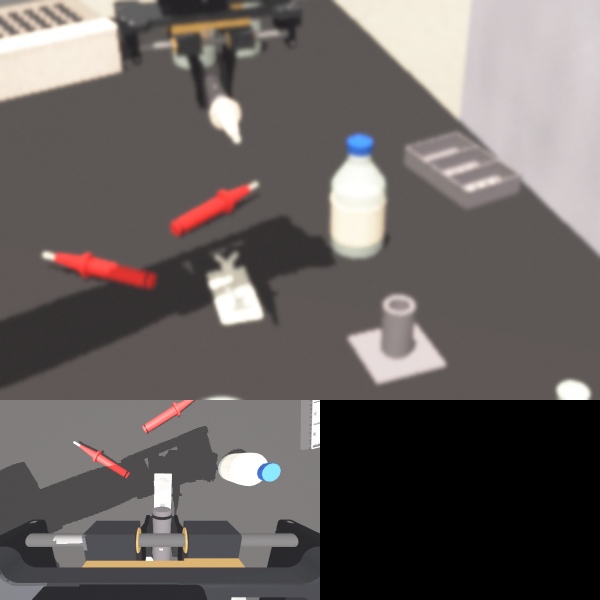

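Lifted and held level, pointing to -y. Now I loosen the grip stepwise.

Request:
move_arm --pt "0 0 0 0 -1" --pt "0 0 0 0 -1" --pt "0 0 0 0 -1" --pt "0 0 0 0 -1" --newtons 12

```text
clock: 5.92
ee_pos: [0.4895, 0.2474, 0.2505]
eef_rot: [-0.005, 0.722, 0.692, -0.001]
wrist_force: [0.7, -0.3, -0.2]
finger_gap: 0.0198
```

Request:
move_arm --pt "0 0 0 0 -1" --pt "0 0 0 0 -1" --pt "0 0 0 0 -1" --pt "0 0 0 0 -1" --newtons 7

```text
clock: 6.25
ee_pos: [0.4885, 0.247, 0.248]
eef_rot: [-0.006, 0.722, 0.692, -0.003]
wrist_force: [-0.4, -0.1, -1.1]
finger_gap: 0.0194
```

```bash
cat > look.py <<'E'
from h import *
import sys
# pen in world, from side view: white (cone/collar) points by depth near the tool
s=state();t=s["ee_pos"];print(s["clock"].round(2),t.round(4),s["finger_gap"].round(4),s["wrist_force"].round(2),s["wrist_torque"].round(3))
for n in("side","top"):
    im,d=read_camera(n);c=calibration(n);P=cloud(c,d);np.savez("last_"+n,im=im,d=d)
    hsv=cv2.cvtColor(im,cv2.COLOR_BGR2HSV)
    m=(d>0)&(np.hypot(P[...,0]-t[0],P[...,1]-t[1])<.16)&(P[...,2]<t[2]+.012)&(P[...,2]>t[2]-.15)&(hsv[...,2]>110)&(P[...,2]>.05)&(hsv[...,1]<100)
    q=P[m]
    if len(q)<10: print(n,"few",len(q));continue
    mu=q.mean(0);w=np.linalg.svd(q-mu)[2][0] if len(q)<3000 else mu*0
    w*=np.sign(w[2]);print(n,len(q),"mean",mu.round(4),"axis",w.round(3),"tilt",np.degrees(np.arccos(abs(w[2]))).round(1),"zmin",q[:,2].min().round(4),"lowest",q[q[:,2]<q[:,2].min()+.01].mean(0).round(4))
E
python3 look.py
```

```text
Traceback (most recent call last):
  File "look.py", line 4, in <module>
    s=state();t=s["ee_pos"];print(s["clock"].round(2),t.round(4),s["finger_gap"].round(4),s["wrist_force"].round(2),s["wrist_torque"].round(3))
                                  ^^^^^^^^^^^^^^^^
AttributeError: 'float' object has no attribute 'round'
```

```bash
sed -i 's/s\["clock"\].round(2)/round(float(s["clock"]),2)/;s/s\["finger_gap"\].round(4)/round(float(s["finger_gap"]),4)/' look.py; python3 look.py
```

```text
6.25 [0.4885 0.247  0.248 ] 0.0194 [-0.43 -0.07 -1.07] [-0.027  0.029 -0.007]
side 376 mean [0.4855 0.194  0.2244] axis [0.029 0.693 0.72 ] tilt 43.9 zmin 0.1751 lowest [0.4839 0.1541 0.1799]
top 233 mean [0.4854 0.1887 0.212 ] axis [0.012 0.613 0.79 ] tilt 37.8 zmin 0.1707 lowest [0.4843 0.1611 0.1763]
```

It is swinging as planned, now about 40° from upright. A bit looser.

Request:
move_arm --pt "0 0 0 0 -1" --pt "0 0 0 0 -1" --pt "0 0 0 0 -1" --pt "0 0 0 0 -1" --newtons 4.5

```text
clock: 6.68
ee_pos: [0.4888, 0.2471, 0.2487]
eef_rot: [-0.006, 0.722, 0.692, -0.003]
wrist_force: [-0.1, 1.0, -2.0]
finger_gap: 0.0197
```

```bash
python3 look.py
```

```text
6.68 [0.4888 0.2471 0.2487] 0.0197 [-0.11  1.   -2.02] [-0.026  0.031  0.013]
side 380 mean [0.4861 0.2046 0.2178] axis [0.026 0.533 0.845] tilt 32.3 zmin 0.157 lowest [0.4851 0.1719 0.1622]
top 193 mean [0.4864 0.197  0.2042] axis [0.044 0.491 0.87 ] tilt 29.5 zmin 0.1607 lowest [0.4844 0.1747 0.1644]
```

Request:
move_arm --pt "0 0 0 0 -1" --pt "0 0 0 0 -1" --pt "0 0 0 0 -1" --pt "0 0 0 0 -1" --newtons 3

```text
clock: 7.12
ee_pos: [0.4888, 0.2471, 0.2488]
eef_rot: [-0.005, 0.722, 0.692, -0.003]
wrist_force: [-0.3, -0.6, -2.1]
finger_gap: 0.0198
```

```bash
python3 look.py
```

```text
7.12 [0.4888 0.2471 0.2488] 0.0198 [-0.32 -0.57 -2.08] [-0.06   0.064  0.024]
side 374 mean [0.4864 0.2122 0.2131] axis [0.019 0.391 0.92 ] tilt 23.0 zmin 0.1459 lowest [0.486  0.1886 0.1504]
top 159 mean [0.4872 0.2074 0.1982] axis [0.05  0.354 0.934] tilt 20.9 zmin 0.1485 lowest [0.4847 0.191  0.1541]
```

Request:
move_arm --pt "0 -1 0 0 -1" --pt "0 -0.9 0 0 -1" --pt "0 -0.7 0 0 -1" --pt "0 -0.5 0 0 -1" --pt "0 -0.3 0 0 -1" --pt "0 -0.2 0 0 -1" --pt "0 -0.1 0 0 -1" --pt "0 0 0 0 -1"

```text
clock: 7.88
ee_pos: [0.4883, 0.1331, 0.2489]
eef_rot: [-0.006, 0.721, 0.693, -0.002]
wrist_force: [-0.5, 0.0, -1.6]
finger_gap: 0.0197
```

```bash
python3 look.py
```

```text
7.88 [0.4883 0.1331 0.2489] 0.0197 [-0.45  0.04 -1.58] [-0.006  0.06   0.043]
side 426 mean [0.4864 0.1109 0.2097] axis [0.01  0.196 0.981] tilt 11.3 zmin 0.1381 lowest [0.486  0.0999 0.1434]
top few 0
```

Request:
move_arm --pt "0 -1 0 0 -1" --pt "0 -0.7 0 0 -1" --pt "0 -0.5 0 0 -1" --pt "0 -0.3 0 0 -1" --pt "0 -0.15 0 0 -1" --pt "0 -0.05 0 0 -1" --pt "0 0 0 0 -1"

```text
clock: 8.57
ee_pos: [0.4884, 0.0558, 0.2488]
eef_rot: [-0.007, 0.718, 0.696, -0.001]
wrist_force: [0.3, 0.0, -1.2]
finger_gap: 0.0197
```

```bash
python3 look.py
```

```text
8.57 [0.4884 0.0558 0.2488] 0.0197 [ 0.34  0.02 -1.24] [-0.11   0.092  0.016]
side 435 mean [0.4866 0.0413 0.2075] axis [-0.001  0.06   0.998] tilt 3.5 zmin 0.1327 lowest [0.4878 0.0391 0.1375]
top few 0
```

About 4–6° left. One more nudge, then a firmer grip for the trip to the rest.

Request:
move_arm --pt "0.2 0.1 0 0 -1" --pt "0.5 0.2 0 0 -1" --pt "0.6 0.25 0 0 -1" --pt "0.6 0.15 0 0 -1" --pt "0.4 0 0 0 -1" --pt "0.1 -0.9 0 0 -1" --pt "0 -0.3 0 0 -1" --pt "0 -0.05 0 0 -1"

```text
clock: 9.33
ee_pos: [0.5662, 0.0478, 0.2481]
eef_rot: [-0.007, 0.715, 0.699, 0.001]
wrist_force: [0.7, -0.2, -1.9]
finger_gap: 0.0198
```

Request:
move_arm --pt "0 0 0 0 -1" --pt "0 0 0 0 -1" --pt "0.4 0 0 0 -1" --pt "0.8 0 0 0 -1" --pt "0.8 0.1 0 0 -1" --pt "0.5 0.1 0 0 -1" --pt "0.2 0 0 0 -1" --pt "0 0 0 0 -1" --newtons 10

```text
clock: 10.0
ee_pos: [0.6482, 0.0601, 0.2484]
eef_rot: [-0.009, 0.714, 0.7, 0.002]
wrist_force: [-0.5, -0.2, -2.1]
finger_gap: 0.0197
```

```bash
python3 look.py; python3 - <<'E'
from h import *
s=np.load("last_side.npz")["im"]
c=calibration("side");t=state()["ee_pos"];u,v=map(int,proj(c,t-[0,0,.09]));print(u,v)
u0=max(u-110,0);v0=max(v-90,0)
cv2.imwrite("pics/r1.png",cv2.resize(s[v0:v0+200,u0:u0+220],None,fx=3,fy=3,interpolation=cv2.INTER_CUBIC))
E
```

```text
10.0 [0.6482 0.0601 0.2484] 0.0197 [-0.54 -0.21 -2.09] [-0.103  0.039 -0.   ]
side 391 mean [0.6459 0.0507 0.2059] axis [ 0.016 -0.018  1.   ] tilt 1.4 zmin 0.1312 lowest [0.6473 0.0537 0.1353]
top few 0
349 159
```

View pics/r1.png

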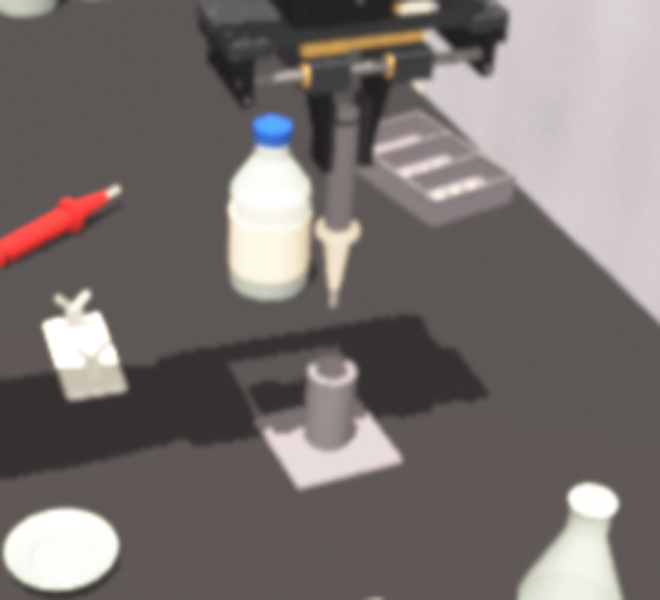

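The tester hangs almost upright above the rest. I compare tip and rim in the same side view.

```bash
python3 - <<'E'
from h import *
z=np.load("last_side.npz");im,d=z["im"],z["d"];c=calibration("side");P=cloud(c,d)
p=P[(d>0)&(abs(P[...,0]-.647)<.04)&(abs(P[...,1]-.055)<.04)&(P[...,2]>.072)&(P[...,2]<.08)]
print(len(p),p.min(0).round(4),p.max(0).round(4),"rim mid",((p.min(0)+p.max(0))/2).round(4))
p=P[(d>0)&(abs(P[...,0]-.647)<.03)&(abs(P[...,1]-.055)<.03)&(P[...,2]>.12)&(P[...,2]<.25)]
for a in np.arange(.13,.25,.01):
    q=p[abs(p[:,2]-a)<.005]
    if len(q): print(a.round(3),len(q),((q[:,0].min()+q[:,0].max())/2).round(4),q[:,1].min().round(4),q[:,1].max().round(4))
print(proj(c,[.6476,.0552,.075]))
E
```

```text
76 [0.6303 0.0339 0.072 ] [0.6674 0.0692 0.077 ] rim mid [0.6488 0.0515 0.0745]
0.13 5 0.6469 0.0526 0.0567
0.14 9 0.6466 0.0491 0.055
0.15 13 0.6475 0.0496 0.0577
0.16 20 0.6463 0.0487 0.0583
0.17 20 0.6466 0.0481 0.0557
0.18 29 0.6464 0.0466 0.0591
0.19 23 0.6451 0.0418 0.0589
0.2 82 0.6472 0.0381 0.0704
0.21 40 0.6475 0.0459 0.0608
0.22 41 0.6475 0.0465 0.0638
0.23 40 0.6473 0.0447 0.0601
0.24 38 0.6479 0.0465 0.059
[348.22977917 191.00298374]
```

Request:
move_arm --pt "0.04 -0.06 -0.4 0 -1" --pt "0 0 -0.5 0 -1" --pt "0 0 -0.4 0 -1" --pt "0 0 -0.2 0 -1" --pt "0 0 0 0 -1" --pt "0 0 0 0 -1"

```text
clock: 10.6
ee_pos: [0.644, 0.0578, 0.1996]
eef_rot: [-0.01, 0.714, 0.7, 0.001]
wrist_force: [0.1, 0.1, -1.8]
finger_gap: 0.0193
```

```bash
python3 look.py
```

```text
10.6 [0.644  0.0578 0.1996] 0.0193 [ 0.1   0.07 -1.77] [-0.074  0.01   0.022]
side 605 mean [0.6431 0.0479 0.1207] axis [-0.043  0.024  0.999] tilt 2.8 zmin 0.0501 lowest [0.6436 0.0416 0.0552]
top few 0
```

Request:
move_arm --pt "0.18 -0.03 0 0 -1" --pt "0 0 0 0 -1" --pt "0.02 0 -0.3 0 -1" --pt "0.04 0 -0.3 0 -1" --pt "0 0 0 0 -1"

```text
clock: 11.12
ee_pos: [0.6547, 0.0567, 0.1843]
eef_rot: [-0.007, 0.714, 0.7, 0.003]
wrist_force: [-1.2, -0.4, -2.0]
finger_gap: 0.0199
```

```bash
python3 - <<'E'
from h import *
s=state();print(s["ee_pos"].round(4),s["wrist_force"].round(2))
im,d=read_camera("side");c=calibration("side")
cv2.imwrite("pics/r2.png",cv2.resize(im[100:230,300:400],None,fx=4,fy=4,interpolation=cv2.INTER_CUBIC))
E
```

```text
[0.6547 0.0567 0.1843] [-1.18 -0.4  -2.01]
```

View pics/r2.png

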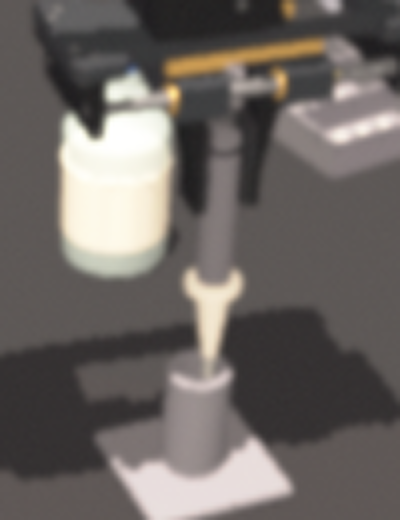

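The tip is in the mouth, about 5 mm to +x (image right) of centre. I correct and go on down.

Request:
move_arm --pt "-0.16 -0.03 0 0 -1" --pt "0 0 -0.3 0 -1" --pt "0 0 -0.3 0 -1" --pt "0.03 0 -0.3 0 -1" --pt "0 0 0 0 -1" --pt "0 0 0 0 -1"

```text
clock: 11.67
ee_pos: [0.6497, 0.0558, 0.1542]
eef_rot: [-0.007, 0.714, 0.7, 0.003]
wrist_force: [0.9, 0.1, 0.0]
finger_gap: 0.02
```

Request:
move_arm --pt "0 0 -0.25 0 -1" --pt "0 0 -0.25 0 -1" --pt "0 0 0 0 -1" --pt "0 0 0 0 -1" --newtons 5

```text
clock: 12.0
ee_pos: [0.6496, 0.0558, 0.1372]
eef_rot: [-0.007, 0.714, 0.7, 0.003]
wrist_force: [-0.2, -0.3, -0.5]
finger_gap: 0.0197
```

```bash
cat > pen.py <<'E'
from h import *
s=state();print(round(float(s["clock"]),2),s["ee_pos"].round(4),round(float(s["finger_gap"]),4),s["wrist_force"].round(2))
im,d=read_camera("side");c=calibration("side");P=cloud(c,d)
cv2.imwrite("pics/pen_last.png",cv2.resize(im[100:230,290:400],None,fx=4,fy=4,interpolation=cv2.INTER_CUBIC))
x,y=s["ee_pos"][:2]
p=P[(d>0)&(abs(P[...,0]-.648)<.03)&(abs(P[...,1]-.054)<.03)]
for a in np.arange(.06,.19,.01):
    q=p[abs(p[:,2]-a)<.005]
    if len(q)>2: print(a.round(3),len(q),"xmid",((q[:,0].min()+q[:,0].max())/2).round(4),"w",np.ptp(q[:,0]).round(4),"ymin",q[:,1].min().round(4),"zmax",q[:,2].max().round(4))
E
python3 pen.py
```

```text
12.0 [0.6496 0.0558 0.1372] 0.0197 [-0.21 -0.27 -0.52]
0.06 55 xmid 0.6482 w 0.0368 ymin 0.0321 zmax 0.0647
0.07 106 xmid 0.6483 w 0.0365 ymin 0.0314 zmax 0.075
0.08 27 xmid 0.6494 w 0.0307 ymin 0.0338 zmax 0.0848
0.09 71 xmid 0.6488 w 0.0305 ymin 0.0375 zmax 0.0949
0.1 32 xmid 0.6477 w 0.0181 ymin 0.0421 zmax 0.1048
0.11 33 xmid 0.6482 w 0.016 ymin 0.0433 zmax 0.1147
0.12 34 xmid 0.649 w 0.0192 ymin 0.0431 zmax 0.1247
0.13 29 xmid 0.6492 w 0.0176 ymin 0.0422 zmax 0.1349
0.14 69 xmid 0.6495 w 0.0378 ymin 0.0425 zmax 0.1447
0.15 79 xmid 0.6504 w 0.0394 ymin 0.0424 zmax 0.1549
0.16 74 xmid 0.6493 w 0.0396 ymin 0.0415 zmax 0.1649
0.17 85 xmid 0.6504 w 0.046 ymin 0.0413 zmax 0.175
0.18 105 xmid 0.65 w 0.0483 ymin 0.0398 zmax 0.1848
```

Request:
move_arm --pt "0 -0.02 -0.2 0 -1" --pt "0 0 -0.15 0 -1" --pt "0 0 -0.1 0 -1" --pt "0 0 0 0 -1" --pt "0 0 0 0 -1"

```text
clock: 12.47
ee_pos: [0.6505, 0.0546, 0.1263]
eef_rot: [-0.006, 0.714, 0.7, 0.003]
wrist_force: [-0.2, 0.1, -0.7]
finger_gap: 0.0199
```

```bash
python3 pen.py | head -8
```

```text
12.47 [0.6505 0.0546 0.1263] 0.0199 [-0.16  0.12 -0.66]
0.06 56 xmid 0.6481 w 0.0357 ymin 0.0323 zmax 0.0649
0.07 85 xmid 0.6482 w 0.0355 ymin 0.0311 zmax 0.075
0.08 77 xmid 0.6475 w 0.0349 ymin 0.0365 zmax 0.0849
0.09 27 xmid 0.6489 w 0.0165 ymin 0.0417 zmax 0.0945
0.1 35 xmid 0.6506 w 0.0204 ymin 0.0403 zmax 0.105
0.11 32 xmid 0.6495 w 0.0175 ymin 0.0412 zmax 0.1148
0.12 30 xmid 0.6463 w 0.0229 ymin 0.0411 zmax 0.1247
```

Practically seated, so I open the fingers.

Request:
move_arm --pt "0 0 0 0 -0.3" --pt "0 0 0 0 -0.3" --pt "0 0 0 0 0.2" --pt "0 0 0 0 0.2" --pt "0 0 0 0 0.2" --pt "0 0 0 0 0.2" --pt "0 0 0 0 0.2" --pt "0 0 0 0 0.2"

```text
clock: 13.18
ee_pos: [0.6522, 0.0547, 0.1269]
eef_rot: [-0.005, 0.714, 0.7, 0.005]
wrist_force: [0.7, 0.8, -0.0]
finger_gap: 0.0516
```

```bash
python3 pen.py
```

```text
13.18 [0.6522 0.0547 0.1269] 0.0516 [ 0.67  0.84 -0.04]
0.06 52 xmid 0.6475 w 0.0371 ymin 0.0319 zmax 0.0648
0.07 82 xmid 0.6476 w 0.0359 ymin 0.0313 zmax 0.0749
0.08 76 xmid 0.6481 w 0.0341 ymin 0.0342 zmax 0.0843
0.09 34 xmid 0.6486 w 0.0154 ymin 0.0402 zmax 0.0947
0.1 28 xmid 0.6501 w 0.0189 ymin 0.0406 zmax 0.1046
0.11 36 xmid 0.6497 w 0.0191 ymin 0.0411 zmax 0.115
0.12 32 xmid 0.649 w 0.017 ymin 0.0414 zmax 0.1248
0.13 56 xmid 0.6478 w 0.0594 ymin 0.0399 zmax 0.1349
0.14 61 xmid 0.6479 w 0.0593 ymin 0.0403 zmax 0.1449
0.15 54 xmid 0.648 w 0.0599 ymin 0.0408 zmax 0.1548
0.16 47 xmid 0.6482 w 0.0595 ymin 0.0407 zmax 0.1649
0.17 66 xmid 0.6482 w 0.0592 ymin 0.0405 zmax 0.1747
0.18 8 xmid 0.6479 w 0.0597 ymin 0.0416 zmax 0.1808
```

View pics/pen_last.png

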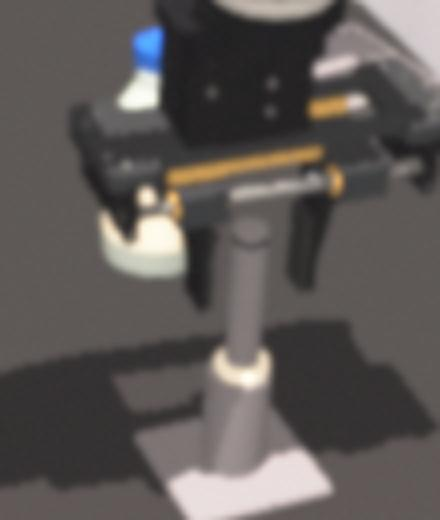

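It stands in the rest, collar on the rim, with the fingers clear on both sides. I regrip centred, a bit lower and firmly.

Request:
move_arm --pt "-0.1 -0.08 -0.2 0 0.2" --pt "0 0 -0.1 0 0.2" --pt "0 0 0 0 0.2" --pt "0 0 0 0 0.2"

```text
clock: 13.57
ee_pos: [0.6486, 0.0519, 0.1167]
eef_rot: [-0.005, 0.714, 0.7, 0.004]
wrist_force: [-0.1, 0.7, 0.3]
finger_gap: 0.0521
```

Request:
move_arm --pt "0 0 0 0 -1" --pt "0 0 0 0 -1" --pt "0 0 0 0 -1" --pt "0 0 0 0 -1" --pt "0 0 0 0 -1" --pt "0 0 0 0 -1" --pt "0 0 0 0 -1" --pt "0 0 0 0 -1" --newtons 6

```text
clock: 14.23
ee_pos: [0.6486, 0.052, 0.1166]
eef_rot: [-0.005, 0.714, 0.7, 0.004]
wrist_force: [-0.3, 0.2, -1.0]
finger_gap: 0.0197
```

Request:
move_arm --pt "0 0 0 0 -1" --pt "0 0 0 0 -1" --pt "0 0 0 0 -1" --pt "0 0 0 0 -1" --newtons 35

```text
clock: 14.57
ee_pos: [0.6487, 0.0519, 0.1166]
eef_rot: [-0.005, 0.714, 0.7, 0.004]
wrist_force: [-0.1, -0.2, -0.5]
finger_gap: 0.019
```

Request:
move_arm --pt "0 0 0.4 0 -1" --pt "0 0 0.7 0 -1" --pt "0 0 0.8 0 -1" --pt "0 0 0.8 0 -1" --pt "0 0 0.6 0 -1" --pt "0 0 0.3 0 -1" --pt "-0.3 -0.6 0 0 -1" --pt "-0.4 -0.9 0 0 -1"

```text
clock: 15.23
ee_pos: [0.6256, 0.0108, 0.2318]
eef_rot: [-0.007, 0.712, 0.702, 0.004]
wrist_force: [0.2, -0.1, -1.7]
finger_gap: 0.0195
```

Request:
move_arm --pt "-0.4 -0.95 0 0 -1" --pt "-0.4 -0.95 0 0 -1" --pt "-0.4 -0.95 0 0 -1" --pt "-0.4 -0.95 0 0 -1" --pt "-0.4 -0.95 0 0 -1" --pt "-0.3 -0.8 0 0 -1" --pt "-0.2 -0.5 0 0 -1" --pt "0 0 0 0 -1"

```text
clock: 15.9
ee_pos: [0.5438, -0.1807, 0.2347]
eef_rot: [-0.005, 0.712, 0.702, 0.004]
wrist_force: [0.3, 0.5, -1.6]
finger_gap: 0.0188
```

```bash
python3 look.py
```

```text
15.9 [ 0.5438 -0.1807  0.2347] 0.0188 [ 0.29  0.55 -1.61] [-0.106  0.046  0.01 ]
side 486 mean [ 0.5419 -0.1867  0.2009] axis [ 0.006 -0.057  0.998] tilt 3.3 zmin 0.1324 lowest [ 0.5434 -0.1819  0.1374]
top 79 mean [ 0.5443 -0.1689  0.199 ] axis [ 0.995 -0.095  0.022] tilt 88.8 zmin 0.1944 lowest [ 0.5442 -0.1688  0.1988]
```

Request:
move_arm --pt "-0.2 -0.8 0 0 -1" --pt "-0.2 -0.8 -0.3 0 -1" --pt "-0.2 -0.5 -0.4 0 -1" --pt "-0.1 -0.2 -0.4 0 -1" --pt "0 0 -0.2 0 -1" --pt "0 0 0 0 -1" --pt "0 0 0 0 -1"

```text
clock: 16.58
ee_pos: [0.5271, -0.2406, 0.1944]
eef_rot: [-0.006, 0.709, 0.706, 0.007]
wrist_force: [1.0, -0.2, -1.3]
finger_gap: 0.019
```

```bash
python3 - <<'E'
from h import *
s=state();print(s["clock"],s["ee_pos"].round(4),s["eef_rot"].round(4))
o=[]
for n in("wrist","side"):
    c=calibration(n);im,d=read_camera(n);np.savez("p_"+n,im=im,d=d,**c)
    tip=s["ee_pos"]-[0,0,.1036]
    print(n,"tip px",proj(c,tip).round(1),[proj(c,p).round(1).tolist() for p in([.5246,-.2475,.028],[.5265,-.301,.042],[.5075,-.182,.056])])
    P=cloud(c,d);hsv=cv2.cvtColor(im,cv2.COLOR_BGR2HSV)
    k,l,st,ce=cv2.connectedComponentsWithStats(cv2.inRange(hsv,(10,130,100),(30,255,255)))
    for i in range(1,k):
        if st[i,4]>15:
            q=P[(l==i)&(d>0)];zt=np.percentile(q[:,2],98);q=q[q[:,2]>zt-.003] if len(q) else q
            print(" ",ce[i].round(1),st[i],len(q),q.mean(0).round(4),((q.min(0)+q.max(0))/2).round(4))
a=np.load("p_wrist.npz")["im"];b=np.load("p_side.npz")["im"]
cv2.imwrite("pics/p1.png",np.vstack([cv2.resize(a,(480,300)),cv2.resize(b[200:400,200:520],(480,300))]))
E
```

```text
16.5833 [ 0.5271 -0.2406  0.1944] [-0.0064  0.7085  0.7056  0.007 ]
wrist tip px [323.5 200.8] [[321.4, 191.9], [323.2, 239.7], [303.7, 135.4]]
side tip px [350.3 294.3] [[348.7, 320.8], [362.3, 339.7], [327.2, 286.4]]
  [362. 214.] [337 207  54  15 169] 29 [ 0.522  -0.2677  0.2954] [ 0.523  -0.2682  0.2959]
  [327.9 294.4] [324 286   9  18 125] 31 [ 0.5083 -0.1859  0.0551] [ 0.5087 -0.1865  0.0554]
  [349.  323.4] [345 318   9  11  46] 10 [ 0.5241 -0.2545  0.0266] [ 0.5242 -0.2519  0.0267]
  [362.4 347.3] [359 340   9  13  66] 12 [ 0.5244 -0.3085  0.039 ] [ 0.5252 -0.3076  0.0389]
```

View pics/p1.png

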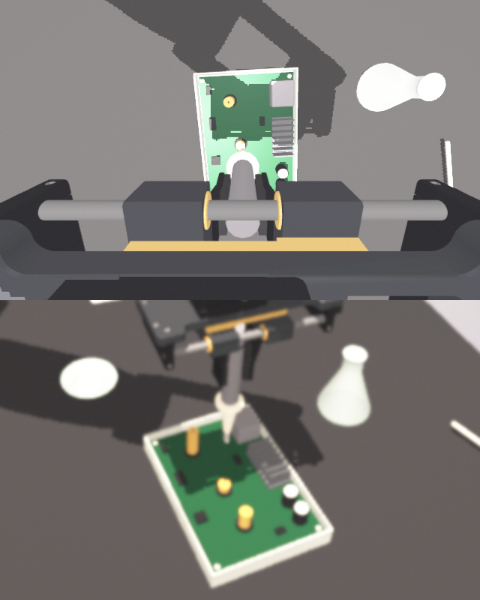

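The wrist view (half scale) shows the tall post's top with its dot at (229,101) and the short one at (240,145) partly hidden. The side view has all three posts in the clear. I back off to -y so the wrist camera sees all three tops.

Request:
move_arm --pt "0 -0.7 0 0 -1" --pt "0 -0.9 0 0 -1" --pt "0 -0.9 0 0 -1" --pt "0 -0.9 0 0 -1" --pt "0 -0.5 0 0 -1" --pt "0 -0.2 0 0 -1" --pt "0 0 0 0 -1" --pt "0 0 0 0 -1"

```text
clock: 17.35
ee_pos: [0.5328, -0.3622, 0.2006]
eef_rot: [-0.003, 0.705, 0.71, 0.009]
wrist_force: [-0.2, 0.3, -1.2]
finger_gap: 0.0193
```

```bash
python3 - <<'E'
from h import *
s=state();print(s["clock"],s["ee_pos"].round(4),s["qvel"].round(3))
c=calibration("wrist");im,d=read_camera("wrist");np.savez("p2",im=im,d=d,**c)
px=np.array([proj(c,p) for p in([.5246,-.2475,.028],[.5265,-.301,.042],[.5075,-.182,.056])]);print(px.round(1))
u0,v0=np.maximum(px.min(0)-30,0).astype(int);u1,v1=(px.max(0)+30).astype(int);print(u0,v0,u1,v1)
f=min(5,600/(v1-v0),800/(u1-u0));print("f",f)
cv2.imwrite("pics/p2.png",cv2.resize(im[v0:v1,u0:u1],None,fx=f,fy=f,interpolation=cv2.INTER_CUBIC))
P=cloud(c,d)
for z0,q in zip((.028,.042,.056),([.5246,-.2475],[.5265,-.301],[.5075,-.182])):
    a=P[(d>0)&(abs(P[...,2]-z0)<.004)&(np.hypot(P[...,0]-q[0],P[...,1]-q[1])<.014)]
    print(z0,len(a),a.mean(0).round(4),((a.min(0)+a.max(0))/2).round(4),np.ptp(a,0).round(4))
E
```

```text
17.35 [ 0.5328 -0.3622  0.2006] [ 0.004 -0.    -0.007  0.001  0.003  0.004]
[[315.2  79.1]
 [316.7 131.3]
 [295.8  -2. ]]
265 0 346 161
f 3.7267080745341614
0.028 147 [ 0.5236 -0.2501  0.0276] [ 0.5233 -0.2499  0.027 ] [0.0128 0.0131 0.0053]
0.042 138 [ 0.5269 -0.3026  0.0418] [ 0.5268 -0.3024  0.0412] [0.0129 0.0135 0.0049]
0.056 117 [ 0.5086 -0.1862  0.0553] [ 0.5086 -0.1864  0.0546] [0.0129 0.007  0.0052]
```

View pics/p2.png

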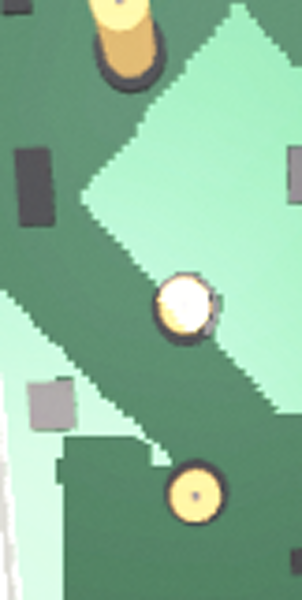

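```bash
cat > tip.py <<'E'
from h import *
from scipy.spatial.transform import Rotation as R
q0=np.array([-.005,.714,.7,.004]);t0=np.array([.6487,.0519,.1166])
off=R.from_quat(q0,scalar_first=True).inv().apply(np.array([.6487,.0512,.013])-t0)
POST=dict(short=[.5234,-.2500,.028],middle=[.5268,-.3025,.042],tall=[.5085,-.185,.056])
def tip():
    s=state();return s["ee_pos"]+R.from_quat(s["eef_rot"],scalar_first=True).apply(off)
if __name__=="__main__":
    import sys
    s=state();t=tip();print(round(float(s["clock"]),2),"tip",t.round(4),"F",s["wrist_force"].round(2),"gap",round(float(s["finger_gap"]),4))
    for k,v in POST.items():print(k,"go mm",((np.array(v)-t)*1000).round(1))
E
python3 tip.py; python3 - <<'E'
from h import *
z=dict(np.load("p2.npz"));
for n,u,v,h in(("mid dot",265+195.5/3.727-.4,496/3.727-.4,.042),("short",265+185/3.727-.4,305/3.727-.4,.028),("tall dot",265+121/3.727-.4,0.3,.056)):print(n,onz(z,u,v,h).round(4))
z=dict(np.load("p_wrist.npz"));P=cloud(z,z["d"])
a=P[(z["d"]>0)&(abs(P[...,2]-.056)<.004)&(np.hypot(P[...,0]-.5085,P[...,1]+.184)<.014)];print("tall",len(a),a.mean(0).round(4),((a.min(0)+a.max(0))/2).round(4),np.ptp(a,0).round(4))
E
```

```text
17.4 tip [ 0.534  -0.3623  0.097 ] F [ 1.16  0.18 -0.9 ] gap 0.0194
short go mm [-10.6 112.3 -69. ]
middle go mm [ -7.2  59.8 -55. ]
tall go mm [-25.5 177.3 -41. ]
mid dot [ 0.5268 -0.3025  0.042 ]
short [ 0.5236 -0.2498  0.028 ]
tall dot [ 0.5087 -0.1838  0.056 ]
tall 158 [ 0.5082 -0.1826  0.0558] [ 0.5082 -0.1827  0.0554] [0.0132 0.0139 0.0057]
```

Request:
move_arm --pt "-0.05 0.6 0 0 -1" --pt "-0.1 0.9 0 0 -1" --pt "-0.1 0.9 0 0 -1" --pt "-0.1 0.7 -0.2 0 -1" --pt "0 0.4 -0.3 0 -1" --pt "0 0.15 -0.4 0 -1" --pt "0 0 -0.2 0 -1" --pt "0 0 0 0 -1"

```text
clock: 18.07
ee_pos: [0.5227, -0.2392, 0.1678]
eef_rot: [-0.002, 0.702, 0.713, 0.01]
wrist_force: [-0.9, -0.9, -2.0]
finger_gap: 0.0194
```

```bash
sed -i 's/\[.5085,-.185,.056\]/[.5084,-.183,.056]/' tip.py; python3 tip.py
```

```text
18.07 tip [ 0.524  -0.2395  0.0642] F [-0.91 -0.86 -2.  ] gap 0.0194
short go mm [ -0.6 -10.5 -36.2]
middle go mm [  2.8 -63.  -22.2]
tall go mm [-15.6  56.5  -8.2]
```

Request:
move_arm --pt "0 -0.35 0 0 -1" --pt "0 -0.03 0 0 -1" --pt "0 0 -0.3 0 -1" --pt "0 0 -0.3 0 -1" --pt "0 0 -0.2 0 -1" --pt "0 0 0 0 -1" --pt "0 0 0 0 -1"

```text
clock: 18.65
ee_pos: [0.5227, -0.2558, 0.1411]
eef_rot: [-0.001, 0.703, 0.711, 0.009]
wrist_force: [1.2, 0.3, 0.3]
finger_gap: 0.0193
```

```bash
python3 tip.py
```

```text
18.65 tip [ 0.524  -0.2563  0.0375] F [1.18 0.26 0.31] gap 0.0193
short go mm [-0.6  6.3 -9.5]
middle go mm [  2.8 -46.2   4.5]
tall go mm [-15.6  73.3  18.5]
```

Request:
move_arm --pt "-0.02 0.2 0 0 -1" --pt "0 0 0 0 -1" --pt "0 0 -0.1 0 -1" --pt "0 0 0 0 -1"

```text
clock: 18.98
ee_pos: [0.5219, -0.2491, 0.1379]
eef_rot: [-0.001, 0.703, 0.711, 0.009]
wrist_force: [-0.3, 1.7, -1.4]
finger_gap: 0.0191
```

```bash
python3 tip.py|head -2; cat > sidechk.py <<'E'
from h import *
from tip import tip,POST
import sys
im,d=read_camera("side");c=calibration("side");t=tip();u,v=proj(c,t).astype(int)
cv2.imwrite("pics/"+sys.argv[1],cv2.resize(im[v-35:v+25,u-35:u+35],None,fx=8,fy=8,interpolation=cv2.INTER_CUBIC));print(u,v,(proj(c,t)-[u-35,v-35])*8)
E
python3 sidechk.py s1.png
```

```text
18.98 tip [ 0.5233 -0.2495  0.0343] F [-0.26  1.71 -1.45] gap 0.0191
short go mm [ 0.1 -0.5 -6.3]
348 319 [286.51121496 284.07470197]
```

View pics/s1.png

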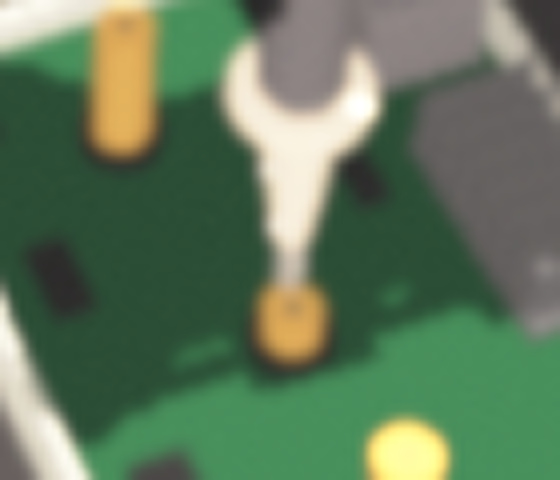

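The side crop shows the tip at (291,283) right above the dot at (292,307), with the remaining gap as expected for 6 mm. Alignment is good, so I go down in small steps.

Request:
move_arm --pt "0 0 -0.08 0 -1" --pt "0 0 -0.05 0 -1" --pt "0 0 0 0 -1"

```text
clock: 19.28
ee_pos: [0.5227, -0.2494, 0.1348]
eef_rot: [-0.0, 0.703, 0.711, 0.01]
wrist_force: [0.1, 0.2, -1.7]
finger_gap: 0.0192
```

```bash
cat > fz.py <<'E'
from tip import *
import sys
F=[]
for i in range(int(sys.argv[1])):
    s=state();F.append(s["wrist_force"]);read_camera("side")
s=state();F.append(s["wrist_force"])
print(round(float(s["clock"]),2),"tip",tip().round(4),"F",np.mean(F,0).round(2),"z",np.array(F)[:,2].round(1))
E
python3 fz.py 4
```

```text
19.48 tip [ 0.5243 -0.25    0.0315] F [ 0.16 -0.16 -1.4 ] z [-1.7 -1.5 -2.  -1.2 -0.6]
```

Free-air baseline is about -1.4 N, so 5 N reads about +3.5.

Request:
move_arm --pt "-0.03 0 -0.05 0 -1" --pt "0 0 -0.03 0 -1" --pt "0 0 -0.02 0 -1"

```text
clock: 19.73
ee_pos: [0.522, -0.2497, 0.1322]
eef_rot: [0.0, 0.703, 0.711, 0.01]
wrist_force: [-0.3, -0.0, -1.4]
finger_gap: 0.0196
```

```bash
python3 fz.py 1
```

```text
19.78 tip [ 0.5235 -0.2502  0.0284] F [ 0.07 -0.11 -1.72] z [-1.4 -2.1]
```

Request:
move_arm --pt "0 0 -0.025 0 -1" --pt "0 0 0 0 -1"

```text
clock: 19.95
ee_pos: [0.522, -0.2497, 0.1313]
eef_rot: [0.0, 0.703, 0.711, 0.01]
wrist_force: [-1.4, -0.0, -0.4]
finger_gap: 0.0193
```

```bash
python3 fz.py 1
```

```text
20.0 tip [ 0.5236 -0.2503  0.0278] F [-1.13  0.05 -0.74] z [-0.4 -1.1]
```

Request:
move_arm --pt "0 0 -0.02 0 -1" --pt "0 0 0 0 -1"

```text
clock: 20.17
ee_pos: [0.522, -0.2498, 0.1311]
eef_rot: [0.0, 0.703, 0.711, 0.01]
wrist_force: [-1.7, -0.5, -0.1]
finger_gap: 0.0192
```

```bash
python3 fz.py 1
```

```text
20.22 tip [ 0.5237 -0.2504  0.0276] F [-1.05 -0.01  0.09] z [-0.1  0.3]
```

Request:
move_arm --pt "0 0 -0.03 0 -1"

```text
clock: 20.3
ee_pos: [0.5221, -0.2498, 0.1306]
eef_rot: [0.0, 0.703, 0.711, 0.01]
wrist_force: [-1.0, 1.6, 2.7]
finger_gap: 0.0193
```

```bash
python3 fz.py 3
```

```text
20.45 tip [ 0.5238 -0.2505  0.027 ] F [-1.18  0.49  2.71] z [2.7 2.6 2.7 2.9]
```

About 4.2 N. I hold here for the rest of the second.

```bash
python3 fz.py 17
```

```text
21.3 tip [ 0.5237 -0.2504  0.0267] F [-1.06  0.51  2.68] z [2.9 2.5 2.6 2.2 2.7 3.  2.  1.7 2.5 3.3 2.5 3.3 3.  3.  2.7 3.3 2.2 2.8]
```

Request:
move_arm --pt "0 0 0.3 0 -1" --pt "0 0 0.7 0 -1" --pt "0 0 0.4 0 -1" --pt "0 0 0 0 -1"

```text
clock: 21.63
ee_pos: [0.5207, -0.2488, 0.1718]
eef_rot: [-0.002, 0.703, 0.711, 0.009]
wrist_force: [1.0, -1.0, -1.3]
finger_gap: 0.0194
```

```bash
python3 tip.py
```

```text
21.63 tip [ 0.5219 -0.2492  0.0682] F [ 0.95 -0.98 -1.3 ] gap 0.0194
short go mm [  1.5  -0.8 -40.2]
middle go mm [  4.9 -53.3 -26.2]
tall go mm [-13.5  66.2 -12.2]
```

Request:
move_arm --pt "0.05 -0.5 0 0 -1" --pt "0.1 -0.7 0 0 -1" --pt "0.05 -0.4 0 0 -1" --pt "0 -0.1 0 0 -1" --pt "0 0 0 0 -1" --pt "0 0 0 0 -1"

```text
clock: 22.13
ee_pos: [0.5264, -0.3035, 0.1697]
eef_rot: [-0.002, 0.703, 0.711, 0.009]
wrist_force: [-0.4, -0.4, -1.2]
finger_gap: 0.0198
```

```bash
python3 tip.py
```

```text
22.13 tip [ 0.5276 -0.3039  0.0661] F [-0.36 -0.36 -1.17] gap 0.0198
short go mm [ -4.2  53.9 -38.1]
middle go mm [ -0.8   1.4 -24.1]
tall go mm [-19.2 120.9 -10.1]
```

Request:
move_arm --pt "-0.02 0.05 -0.2 0 -1" --pt "0 0 -0.2 0 -1" --pt "0 0 -0.15 0 -1" --pt "0 0 0 0 -1" --pt "0 0 0 0 -1"

```text
clock: 22.55
ee_pos: [0.5246, -0.299, 0.1493]
eef_rot: [-0.005, 0.702, 0.712, 0.009]
wrist_force: [-0.1, -0.7, -1.6]
finger_gap: 0.0195
```

```bash
python3 tip.py
```

```text
22.55 tip [ 0.5255 -0.2989  0.0457] F [-0.14 -0.73 -1.59] gap 0.0195
short go mm [ -2.1  48.9 -17.7]
middle go mm [ 1.3 -3.6 -3.7]
tall go mm [-17.1 115.9  10.3]
```

Request:
move_arm --pt "0.04 -0.12 0 0 -1" --pt "0 0 0 0 -1" --pt "0 0 -0.03 0 -1" --pt "0 0 -0.02 0 -1" --pt "0 0 0 0 -1"

```text
clock: 22.97
ee_pos: [0.5263, -0.3024, 0.148]
eef_rot: [-0.004, 0.702, 0.712, 0.009]
wrist_force: [-0.2, -0.1, -1.2]
finger_gap: 0.0194
```

```bash
python3 fz.py 2; python3 tip.py|grep midd
```

```text
23.07 tip [ 0.5272 -0.3024  0.0445] F [-0.38  0.08 -1.39] z [-1.2 -1.8 -1.2]
middle go mm [-0.4 -0.1 -2.5]
```

Request:
move_arm --pt "0 0 -0.05 0 -1" --pt "0 0 -0.03 0 -1"

```text
clock: 23.23
ee_pos: [0.5265, -0.3026, 0.1461]
eef_rot: [-0.004, 0.702, 0.712, 0.009]
wrist_force: [-0.1, 0.6, -0.7]
finger_gap: 0.0192
```

```bash
python3 fz.py 1
```

```text
23.28 tip [ 0.5274 -0.3027  0.0423] F [-0.02  0.15 -0.86] z [-0.7 -1.1]
```

Request:
move_arm --pt "0 0 -0.025 0 -1"

```text
clock: 23.37
ee_pos: [0.5265, -0.3027, 0.1452]
eef_rot: [-0.004, 0.702, 0.712, 0.009]
wrist_force: [-0.6, 0.1, -0.4]
finger_gap: 0.0193
```

```bash
python3 fz.py 1
```

```text
23.42 tip [ 0.5275 -0.3027  0.0415] F [-0.44  0.27 -0.04] z [-0.4  0.4]
```

Request:
move_arm --pt "0 0 -0.03 0 -1"

```text
clock: 23.5
ee_pos: [0.5266, -0.3027, 0.1446]
eef_rot: [-0.004, 0.702, 0.712, 0.009]
wrist_force: [0.3, 0.4, 2.9]
finger_gap: 0.0192
```

```bash
python3 fz.py 2
```

```text
23.6 tip [ 0.5277 -0.3028  0.041 ] F [-0.35  0.58  2.09] z [2.9 2.  1.4]
```

Request:
move_arm --pt "0 0 -0.025 0 -1"

```text
clock: 23.68
ee_pos: [0.5267, -0.3028, 0.1443]
eef_rot: [-0.003, 0.702, 0.712, 0.009]
wrist_force: [-1.7, 1.2, 2.7]
finger_gap: 0.0192
```

```bash
python3 fz.py 16
```

```text
24.48 tip [ 0.5278 -0.3029  0.0404] F [-1.33  0.71  3.51] z [2.7 3.3 4.2 3.  3.4 3.2 3.4 2.3 4.8 4.3 3.4 3.  3.1 4.7 3.  3.9 3.9]
```

Request:
move_arm --pt "0 0 0.3 0 -1" --pt "0 0 0.7 0 -1" --pt "0 0 0.6 0 -1" --pt "0 0 0.2 0 -1" --pt "0 0 0 0 -1"

```text
clock: 24.9
ee_pos: [0.5248, -0.3012, 0.1961]
eef_rot: [-0.007, 0.702, 0.712, 0.009]
wrist_force: [-0.2, -0.2, -1.1]
finger_gap: 0.0195
```

```bash
python3 tip.py
```

```text
24.9 tip [ 0.5253 -0.3009  0.0925] F [-0.2  -0.19 -1.14] gap 0.0195
short go mm [ -1.9  50.9 -64.5]
middle go mm [  1.5  -1.6 -50.5]
tall go mm [-16.9 117.9 -36.5]
```

The middle post had about 4.9 N for over 0.8 s. Now the tall one.

Request:
move_arm --pt "-0.1 0.7 0 0 -1" --pt "-0.15 0.9 0 0 -1" --pt "-0.15 0.9 0 0 -1" --pt "-0.1 0.7 0 0 -1" --pt "-0.05 0.4 0 0 -1" --pt "0 0.1 0 0 -1" --pt "0 0 0 0 -1" --pt "0 0 0 0 -1"

```text
clock: 25.57
ee_pos: [0.5051, -0.187, 0.1894]
eef_rot: [-0.009, 0.703, 0.711, 0.008]
wrist_force: [-0.5, 0.9, -1.4]
finger_gap: 0.0192
```

```bash
python3 tip.py
```

```text
25.57 tip [ 0.5051 -0.1865  0.0858] F [-0.51  0.86 -1.42] gap 0.0192
short go mm [ 18.3 -63.5 -57.8]
middle go mm [  21.7 -116.   -43.8]
tall go mm [  3.3   3.5 -29.8]
```

Request:
move_arm --pt "0.1 0.1 -0.2 0 -1" --pt "0 0 -0.3 0 -1" --pt "0 0 -0.25 0 -1" --pt "0 0 0 0 -1" --pt "0 0 0 0 -1"

```text
clock: 25.98
ee_pos: [0.5087, -0.1873, 0.1633]
eef_rot: [-0.009, 0.704, 0.71, 0.007]
wrist_force: [-0.5, 0.2, -1.6]
finger_gap: 0.0196
```

```bash
python3 tip.py
```

```text
25.98 tip [ 0.5086 -0.1869  0.0597] F [-0.49  0.2  -1.58] gap 0.0196
short go mm [ 14.8 -63.1 -31.7]
middle go mm [  18.2 -115.6  -17.7]
tall go mm [-0.2  3.9 -3.7]
```

Request:
move_arm --pt "0 0.13 0 0 -1" --pt "0 0 0 0 -1" --pt "0 0 -0.03 0 -1" --pt "0 0 -0.02 0 -1" --pt "0 0 0 0 -1"

```text
clock: 26.4
ee_pos: [0.5086, -0.1837, 0.1615]
eef_rot: [-0.009, 0.705, 0.71, 0.007]
wrist_force: [0.1, 0.1, -1.3]
finger_gap: 0.0192
```

```bash
python3 fz.py 2; python3 tip.py|grep tall;python3 sidechk.py s2.png
```

```text
26.5 tip [ 0.5086 -0.1833  0.0581] F [-0.41 -0.33 -1.55] z [-1.3 -1.7 -1.6]
tall go mm [-0.2  0.3 -2.1]
328 285 [280.32797423 287.86599715]
```

View pics/s2.png

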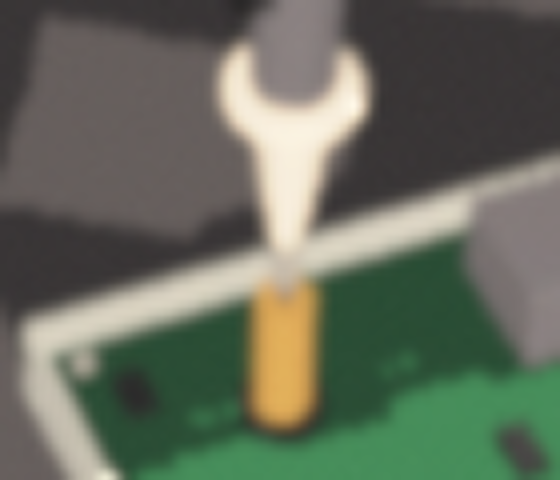

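The tip at (285,293) is centred on the tall post's top, which spans 255–318 in the crop. I descend.

Request:
move_arm --pt "0 0 -0.045 0 -1" --pt "0 0 -0.025 0 -1"

```text
clock: 26.72
ee_pos: [0.5089, -0.1839, 0.1599]
eef_rot: [-0.009, 0.705, 0.709, 0.008]
wrist_force: [0.3, 1.0, -0.6]
finger_gap: 0.0193
```

```bash
python3 fz.py 1
```

```text
26.77 tip [ 0.5088 -0.1835  0.0562] F [ 0.42  0.76 -1.13] z [-0.6 -1.7]
```

Request:
move_arm --pt "0 0 -0.025 0 -1"

```text
clock: 26.85
ee_pos: [0.5089, -0.1839, 0.1591]
eef_rot: [-0.009, 0.705, 0.71, 0.008]
wrist_force: [0.3, 0.6, 0.1]
finger_gap: 0.0192
```

```bash
python3 fz.py 1
```

```text
26.9 tip [ 0.5089 -0.1835  0.0554] F [0.18 0.27 0.47] z [0.1 0.8]
```

Request:
move_arm --pt "0 0 -0.03 0 -1"

```text
clock: 26.98
ee_pos: [0.509, -0.1839, 0.1584]
eef_rot: [-0.009, 0.705, 0.709, 0.008]
wrist_force: [-1.1, 0.9, 3.0]
finger_gap: 0.0192
```

```bash
python3 fz.py 2
```

```text
27.08 tip [ 0.509  -0.1836  0.0548] F [-0.74  0.33  3.  ] z [3.  3.8 2.2]
```

About 4.4 N. I hold, then lift and go back.

```bash
python3 fz.py 17
```

```text
27.93 tip [ 0.509  -0.1836  0.0546] F [-0.59  0.28  2.72] z [2.2 1.9 1.3 2.2 2.5 2.6 3.  2.9 1.8 3.  2.8 2.8 3.  3.6 3.2 2.6 3.7 3.8]
```

Request:
move_arm --pt "0 0 0.3 0 -1" --pt "0 0 0.7 0 -1" --pt "0 0 0.8 0 -1" --pt "0 0 0.6 0 -1" --pt "0.2 0.4 0.2 0 -1" --pt "0.4 0.7 0 0 -1" --pt "0.5 0.85 0 0 -1" --pt "0.5 0.85 0 0 -1"

```text
clock: 28.6
ee_pos: [0.5531, -0.1008, 0.2379]
eef_rot: [-0.012, 0.708, 0.706, 0.005]
wrist_force: [1.0, -0.2, 0.3]
finger_gap: 0.0191
```

Request:
move_arm --pt "0.5 0.85 0 0 -1" --pt "0.5 0.85 0 0 -1" --pt "0.5 0.85 0 0 -1" --pt "0.5 0.8 0 0 -1" --pt "0.4 0.6 0 0 -1" --pt "0.2 0.3 0 0 -1" --pt "0 0 0 0 -1" --pt "0 0 0 0 -1"

```text
clock: 29.27
ee_pos: [0.6331, 0.0386, 0.2359]
eef_rot: [-0.015, 0.706, 0.708, 0.004]
wrist_force: [-0.1, -0.3, -2.6]
finger_gap: 0.0195
```

```bash
python3 look.py; python3 tip.py|head -1
```

```text
29.27 [0.6331 0.0386 0.2359] 0.0195 [-0.13 -0.28 -2.56] [-0.075  0.057  0.05 ]
side 347 mean [0.6303 0.0331 0.2008] axis [-0.015 -0.054  0.998] tilt 3.2 zmin 0.1329 lowest [0.632  0.0387 0.1386]
top few 0
29.37 tip [0.6315 0.0384 0.1325] F [-0.22 -1.39 -1.24] gap 0.019
```

Request:
move_arm --pt "0.35 0.25 0 0 -1" --pt "0.2 0.17 0 0 -1" --pt "0 0 0 0 -1" --pt "0 0 -0.4 0 -1" --pt "0 0 -0.4 0 -1" --pt "0 0 -0.2 0 -1" --pt "0 0 0 0 -1" --pt "0 0 0 0 -1"

```text
clock: 30.03
ee_pos: [0.6464, 0.0431, 0.2022]
eef_rot: [-0.015, 0.709, 0.705, 0.002]
wrist_force: [0.1, -0.2, -0.8]
finger_gap: 0.0193
```

```bash
python3 tip.py|head -1
```

```text
30.03 tip [0.6446 0.0436 0.0986] F [ 0.13 -0.17 -0.77] gap 0.0193
```

Request:
move_arm --pt "0.14 0.25 0 0 -1" --pt "0 0 0 0 -1" --pt "0 0 -0.2 0 -1" --pt "0 0 -0.2 0 -1" --pt "0 0 0 0 -1"

```text
clock: 30.45
ee_pos: [0.6512, 0.0516, 0.1896]
eef_rot: [-0.015, 0.709, 0.705, 0.002]
wrist_force: [-0.2, 0.4, -1.9]
finger_gap: 0.0194
```

```bash
python3 tip.py|head -1
```

```text
30.45 tip [0.6495 0.0521 0.086 ] F [-0.16  0.42 -1.87] gap 0.0194
```

Request:
move_arm --pt "0 -0.02 -0.25 0 -1" --pt "0 0 -0.25 0 -1" --pt "0 0 -0.25 0 -1" --pt "0 0 -0.2 0 -1" --pt "0 0 0 0 -1"

```text
clock: 30.87
ee_pos: [0.6508, 0.051, 0.1576]
eef_rot: [-0.015, 0.709, 0.705, 0.002]
wrist_force: [0.3, -0.1, -2.3]
finger_gap: 0.0189
```

```bash
python3 tip.py|head -1
```

```text
30.87 tip [0.6491 0.0514 0.054 ] F [ 0.29 -0.1  -2.26] gap 0.0189
```

Request:
move_arm --pt "0 0 -0.25 0 -1" --pt "0 0 -0.25 0 -1" --pt "0 0 -0.25 0 -1" --pt "0 0 -0.2 0 -1" --pt "0 0 0 0 -1" --newtons 10

```text
clock: 31.28
ee_pos: [0.6504, 0.0508, 0.1254]
eef_rot: [-0.015, 0.709, 0.705, 0.002]
wrist_force: [-0.2, -0.1, -1.3]
finger_gap: 0.0197
```

```bash
python3 tip.py|head -1
```

```text
31.28 tip [0.6486 0.0513 0.0218] F [-0.17 -0.08 -1.29] gap 0.0197
```

Request:
move_arm --pt "0 0 -0.15 0 -1" --pt "0 0 -0.1 0 -1" --pt "0 0 -0.03 0 -1" --newtons 5

```text
clock: 31.53
ee_pos: [0.6506, 0.0509, 0.1167]
eef_rot: [-0.015, 0.709, 0.705, 0.002]
wrist_force: [-2.0, 0.2, 6.3]
finger_gap: 0.0199
```

```bash
python3 tip.py|head -1; python3 pen.py | head -8
```

```text
31.53 tip [0.6489 0.0514 0.0131] F [-1.97  0.24  6.32] gap 0.0199
31.53 [0.6506 0.0509 0.1167] 0.0199 [-1.97  0.24  6.32]
0.06 55 xmid 0.6473 w 0.0368 ymin 0.0319 zmax 0.0648
0.07 80 xmid 0.6478 w 0.0378 ymin 0.0321 zmax 0.0746
0.08 74 xmid 0.65 w 0.0299 ymin 0.0342 zmax 0.0843
0.09 28 xmid 0.6481 w 0.016 ymin 0.0413 zmax 0.094
0.1 34 xmid 0.6502 w 0.0188 ymin 0.0411 zmax 0.1049
0.11 28 xmid 0.6516 w 0.0226 ymin 0.0405 zmax 0.1149
0.12 69 xmid 0.6509 w 0.0374 ymin 0.0371 zmax 0.125
```

The collar is on the rim. I open and rise clear.

Request:
move_arm --pt "0 0 0 0 -0.3" --pt "0 0 0 0 -0.3" --pt "0 0 0 0 0.3" --pt "0 0 0 0 0.3" --pt "0 0 0 0 0.3" --pt "0 0 0 0 0.3" --pt "0 0 0 0 0.3" --pt "0 0 0 0 0.3"

```text
clock: 32.25
ee_pos: [0.6526, 0.0507, 0.1193]
eef_rot: [-0.013, 0.709, 0.705, 0.004]
wrist_force: [-0.2, -0.2, 0.4]
finger_gap: 0.0549
```

Request:
move_arm --pt "0 0 0.2 0 0.3" --pt "0 0 0.4 0 0.3" --pt "0 0 0.6 0 0.3" --pt "0 0 0.8 0 0.3" --pt "0 0 0.8 0 0.3" --pt "0 0 0.6 0 0.3" --pt "0 0 0.2 0 0.3" --pt "0 0 0 0 0.3"

```text
clock: 32.92
ee_pos: [0.6511, 0.0508, 0.2367]
eef_rot: [-0.013, 0.709, 0.705, 0.004]
wrist_force: [-0.8, -0.1, -0.1]
finger_gap: 0.0567
```

```bash
python3 pen.py; python3 - <<'E'
from h import *
im,d=read_camera("side");cv2.imwrite("pics/fin.png",cv2.resize(im[60:400,200:520],(560,595)))
E
```

```text
32.92 [0.6511 0.0508 0.2367] 0.0567 [-0.83 -0.07 -0.1 ]
0.06 58 xmid 0.6481 w 0.036 ymin 0.0332 zmax 0.065
0.07 81 xmid 0.6477 w 0.0354 ymin 0.032 zmax 0.0749
0.08 72 xmid 0.6478 w 0.032 ymin 0.0334 zmax 0.0843
0.09 35 xmid 0.6488 w 0.0179 ymin 0.0383 zmax 0.0948
0.1 28 xmid 0.6481 w 0.0151 ymin 0.0401 zmax 0.1049
0.11 35 xmid 0.6499 w 0.0183 ymin 0.0404 zmax 0.1148
0.12 33 xmid 0.6489 w 0.0171 ymin 0.0398 zmax 0.1249
0.13 35 xmid 0.6477 w 0.017 ymin 0.0401 zmax 0.1344
0.14 36 xmid 0.6498 w 0.0192 ymin 0.0412 zmax 0.1449
0.15 35 xmid 0.6493 w 0.0187 ymin 0.0407 zmax 0.1547
0.16 32 xmid 0.6485 w 0.0165 ymin 0.0404 zmax 0.1644
0.17 50 xmid 0.6485 w 0.0186 ymin 0.0402 zmax 0.1717
```

The measured profile is upright, with the butt at 0.172 m (171 mm expected) and the gripper clear above. I hand the job in.

```bash
python3 -c "
from workcell import job_done;print(job_done())"
```

```text
the job is handed in; nothing more can be done
None
```

I carried out the whole job in one go and handed it in at about 33 s of the 72 s allowed; no verdict came back.

**First standing in the rest:** The tool cannot tilt, so I lifted the tester level by the handle near the butt. I then loosened the grip and nudged the arm until it swung tip-down. I lowered it into the rest and released it, and a picture showed it standing with its collar on the rim.

**The three touches:** I regripped the tester firmly and pressed the posts in order, lifting clear between them. Forces are the wrist reading less its free-air value.

| Post | Force held | Time held |
|---|---|---|
| short | about 4.1 N | about 1 s |
| middle | about 4.9 N | about 0.9 s |
| tall | about 4.2 N | about 1 s |

- **Highest force:** the largest single reading during a touch was about 6.2 N.
- **Centring:** the arm's own position put the tip within about 1 mm of the post centres as I measured them. Side pictures at the short and tall posts agreed; the middle post had no picture check.

**Final state:** After the second release and retreat, the side camera's depth showed the tester upright in the rest, butt at 172 mm (171 mm expected). The gripper was open and well above it, touching nothing.

**Checks that failed or disagreed:**
- The top and side cameras differed by about 4 mm in y, so I worked from the wrist camera for the posts.
- The last overview picture was refused by the 12-picture limit. The end state therefore rests on depth numbers, and I did not re-measure the glassware at the end.

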